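# Find the lock and clear the slide rail

### The arm

A 7-joint arm with a two-finger parallel gripper is mounted at the origin on a cart in front of the work surface, level with it; the furniture and walls round the work are solid. World frame = base frame: x ahead of the robot, y to its left, z up, the work surface at z = 0. Lengths are in m, angles in rad, forces in N, time in s.
With the tool pointing down it reaches from about 0.4 to 0.85 m from the base axis. Payload 4.5 kg.
Tool frame: the origin (TCP) lies at the very end of the fingers, on their centre line; the grasp point (between the pads) lies 19 mm behind it (r.grasp_offset is the distance from the TCP to the grasp point, in m); z points along the fingers, y is the direction in which the jaws open and shut (so a half turn about z gives the same grasp; the last joint's range is limited). The gripper opens to 88 mm and grips with 3 to 60 N. Pads are 18 mm wide; open, the fingers measure 123 mm over their backs; the gripper's body (75 mm by 187 mm) begins 45 mm behind the grasp point.
Start: joints at [-1.192, 0.689, -0.195, 1.565, 0.157, 0.902, -0.215], TCP at [0.211, 0.588, 0.239] pointing down, gripper open.
Joint ranges: [-3.01, 3.01], [-0.46, 2.08], [-1.47, 1.51], [0.13, 2.56], [-1, 4.14], [0.04, 2.09], [-2.66, 2.66]. Speed limits (rad/s): [2.57, 2.57, 3.14, 3.14, 3.14, 3.14, 3.14].

### API

Orientations are given as a rotation vector (axis times angle).
In Python, from workcell import r gives the robot as it stands.
- The arm moves only by the shell command python3 -m crank 'ROWS'. ROWS is text: rows parted by semicolons, each of 5 numbers parted by spaces: the opening, from 0 (shut) to 1 (fully open), then the shift along the tool's x, y, z in m, then the turn about the tool's z in degrees. A call has exactly 10 rows; each row shifts and turns the commanded pose from where the row before left it, along the tool's axes as they then stand; what a row does not reach is not made up. A row lasts 1/8 s, in which the tool goes at most 62.5 mm and 10.7 degrees, less where a joint would pass 70% of its speed; a pose out of reach is approached as far as the arm can. A call with a gripper value outside its range is refused whole. The fingers move at their own pace and stop on an object; the grip force is fixed at half the most. Time passes only in rows, so rows that do not move let the fingers close, or fill a call up. It gives the time, the measured TCP pose, the force and the opening at its end, in the units of the state.
- r.get_state(): the state, without advancing time (a new reading comes with each control period).
- r.grab_frame(name): name is "scene" or "top" or "wrist"; returns a dict with "image" (480x640x3 uint8, red, green, blue), "mtx" (3x3 intrinsics, pixels), "dist_coeffs" ([k1, k2, p1, p2, k3] as OpenCV has them; the pictures are not rectified), "extrinsics" (4x4, takes a point from camera to world coordinates); the wrist camera has in their place "mount" (4x4, takes a point from camera to tool coordinates, whose origin is the TCP and whose axes are the flange's). Camera axes: x right, y down, z forward; pixel columns grow to the right and rows downward; lengths in m; the calibration is good to about 2 mm. A picture is of the moment at which its call begins: read the wrist's pose just before it. There is no depth.
- r.close_job(): hands the job in, once; it reports no verdict.
The state is a dict: "t": time; "joints": joint angles; "qd": joint speeds; "joint_efforts": joint torques, N m; "tcp_pos": TCP position; "ee_rot": TCP orientation; "contact_force": force on the tool from outside, world axes, zero at the start; "moment": the same for the moment, N m; "opening": finger opening in m.
Only numpy, scipy, OpenCV 4.12 (cv2) and the standard library are available. Lean on these libraries where they do the work, as an engineer would, in place of code of your own. Each camera call takes 0.05 s, during which the arm holds its last target.

### The job

A broken orange clip is lodged in the slot of the white slide-loading rail, behind its locked gate. Turn the black key that stands in the lock slowly back and forth until you find the spot where the lock gives (its red tab jumps back and shows green), draw the gate by its yellow lug fully open towards you, and push the blue-lugged scraper along the slot so that the clip drops out of the open end into the steel tray. Then push the scraper fully back to the closed end; leave the gate open, and do not disturb the loose things standing around.

Things in the scene. Friction and masses are not known exactly. Their poses are not given: they have to be found in the camera images.
- rail: White slotted block, fixed; place and yaw vary. Origin on the bench under the slot's centre line; +y along the slot to the open end (left), +x away from the robot. Block x -66..36, y -104..100 mm, top z 51; overhangs the tray from y 76. T-slot at x 0, y -96 (closed) to 100 (open): floor z 33, channel 25 wide to z 45.5, lips above leave a 13 mm gap. Lock collar 29 mm wide, 4 high.
- key_bow (a point): Centre of the key's black bow, on its vertical turning axis at rail x -42, y 34 mm, 74 mm above the bench. The bow is an upright plate 30 mm wide (its x) x 9 mm thick (its y) x 28 mm tall, z 60..88 mm; pinch the two flat faces, along its y. Axes turn with the key. The key cannot be taken out.
- key (a joint): Key angle, rad, positive anticlockwise from above, stops at -0.72 and 0.72; within 0.05 of 0 at the start (plate along rail x). Turns easily (0.05 N m). The lock gives at a hidden angle, 0.3 to 0.65 from 0, side unknown (rarely also near the other stop); over 0.2 rad away nothing is felt; once given, the lock holds the key there (0.1 rad of play). Over 4 rad/s is forcing it.
- lock_bolt (a joint): Spring bolt of the gate, m: under 0.002 = locked, 0.006 = sprung back, gate free. It springs back by itself at the key's hidden angle and stays. Seen as a red tab 12 x 7 mm on the rail's top between key and gate (rail x -42; y 66..73 mm when locked), which then moves 6 mm towards the key and uncovers green.
- gate_lug (a point): Centre of the gate's yellow lug, 16 mm (x) x 14 mm (y) x 25 mm tall, z 53..78 mm, at rail x -6, y 80 mm when shut; axes as the rail's. It moves with the gate.
- gate (a joint): Gate opening, m: 0 = shut (steel plate across the slot), 0.032 = fully open. Slides along the rail's -x, towards the robot, with 1.5 N of friction; stays where it is left; cannot move while the bolt is out.
- scraper_lug (a point): Centre of the scraper's blue lug, 22 mm (x) x 12 mm (y) x 32 mm tall, z 53..85 mm, at rail x 0, y -72 mm plus the scraper's travel; axes as the rail's. The scraper is captive in the slot; its steel blade reaches 30 mm ahead (+y) of the lug's centre.
- scraper (a joint): Scraper travel, m: 0 = fully back at the closed end, 0.148 = blade 6 mm out of the open end; grows along the rail's +y. 2 N of friction; stays where it is left. Starts at 0 to 0.02.
- clip: Broken orange plastic clip, loose, about 15 g, in the slot between scraper and gate: foot 20 x 20 x 9 mm under the lips, 8 mm wide stub on it, 16 mm tall in all. Origin: centre of the foot's underside. It cannot be lifted out and leaves only by the open end.
- steel_tray: Flat steel tray, 156 (x) x 262 (y) mm, rim 21 mm high, floor 2 mm thick, fixed, its end tucked under the rail's open end. Origin: centre of its underside, 3 mm above the bench; axes as the rail's.
- tweezers: loose steel tweezers lying flat, 130 x 16 x 9 mm, behind the rail; leave alone. Origin: centre of its underside.
- oil_bottle: loose small brown bottle with black dropper cap, 31 x 31 x 76 mm tall, standing behind the rail; leave alone. Origin: centre of its underside.
- vial: loose small brown vial with white cap, 23 mm across, 32 mm tall, behind the rail's closed end; leave alone. Origin: centre of its underside.
- cover_glass_box: loose blue carton, 46 x 50 x 58 mm, at the back; leave alone. Origin: centre of its underside.

How it is judged:
By the outcome, as a careful person would: the job done as asked, in the order asked, and still so for the second after the job is handed in, with the robot touching nothing.
It also fails if it takes over 72 s, if anything falls off the work surface, if the arm or the gripper's body presses on something with over 40 N, if the wrist force passes 120 N, or if a joint passes its speed limit or range.

## Working session

There is one attempt and no reset: what is moved stays moved. The work goes in short steps, Python scripts to look and compute and a shell command to move; the robot and the scene stay as the last step left them, time stands still between calls to the robot, and variables do not carry over. Pictures are saved under pics/ and viewed, and the job is handed in when it is done.

```bash
mkdir -p pics; ls; cat > h.py <<'E'
import numpy as np, cv2
from workcell import r
from scipy.spatial.transform import Rotation as R
def snap(n,f):
    d=r.grab_frame(n); cv2.imwrite('pics/'+f+'.png',d['image'][:,:,::-1]); 
    np.savez('pics/'+f+'.npz',**{k:np.array(v) for k,v in d.items()}); return d
def load(f): return dict(np.load('pics/'+f+'.npz'))
def crop(f,x0,y0,x1,y1,o,s=4):
    im=cv2.imread('pics/'+f+'.png')[y0:y1,x0:x1]
    cv2.imwrite('pics/'+o+'.png',cv2.resize(im,None,fx=s,fy=s,interpolation=cv2.INTER_CUBIC))
def atz(d,px,z,E=None):
    E=d['extrinsics'] if E is None else E
    u=cv2.undistortPoints(np.array([[px]],float),d['mtx'],d['dist_coeffs'])[0,0]
    v=E[:3,:3]@np.array([u[0],u[1],1]); c=E[:3,3]
    return c+v*(z-c[2])/v[2]
def proj(d,P,E=None):
    E=d['extrinsics'] if E is None else E
    M=np.linalg.inv(E)
    return cv2.projectPoints(np.array(P,float).reshape(-1,1,3),cv2.Rodrigues(M[:3,:3])[0],M[:3,3],d['mtx'],d['dist_coeffs'])[0][:,0]
E
python3 - <<'E'
from h import *
for n in ('scene','top','wrist'): d=snap(n,n+'0')
s=r.get_state()
print(s['t'],s['tcp_pos'],R.from_rotvec(s['ee_rot']).as_matrix().round(3),s['opening'],r.grasp_offset)
print(load('top0')['extrinsics'].round(3),load('wrist0')['mount'].round(3))
E
```

```text
pics
0.15 [0.21112963 0.58775871 0.23810012] [[-0.941  0.338 -0.   ]
 [ 0.338  0.941 -0.001]
 [-0.    -0.001 -1.   ]] 0.08830612874629663 0.0187
[[-0.024 -0.989  0.146  0.414]
 [-1.     0.021 -0.018  0.294]
 [ 0.015 -0.146 -0.989  0.9  ]
 [ 0.     0.     0.     1.   ]] [[ 0.001 -0.95  -0.311  0.081]
 [ 1.     0.001  0.    -0.001]
 [-0.    -0.311  0.95  -0.146]
 [ 0.     0.     0.     1.   ]]
```

View pics/top0.png

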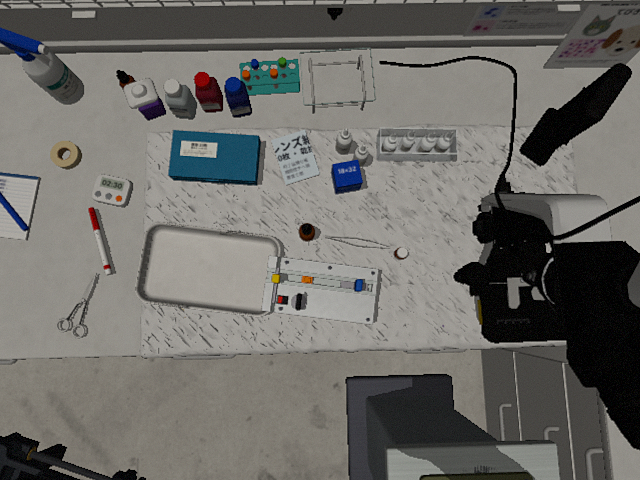

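View pics/scene0.png

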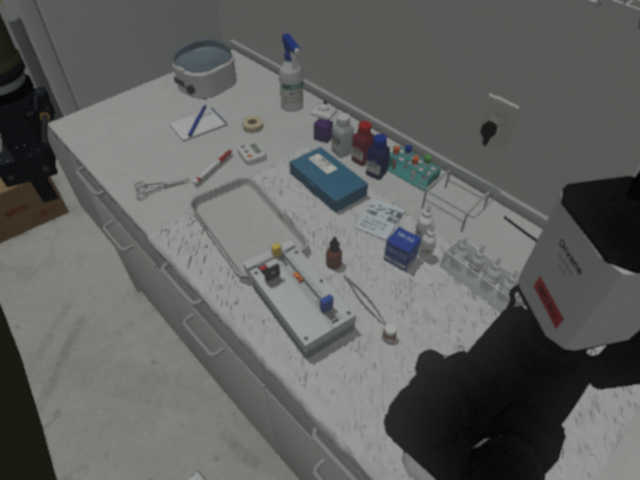

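View pics/wrist0.png

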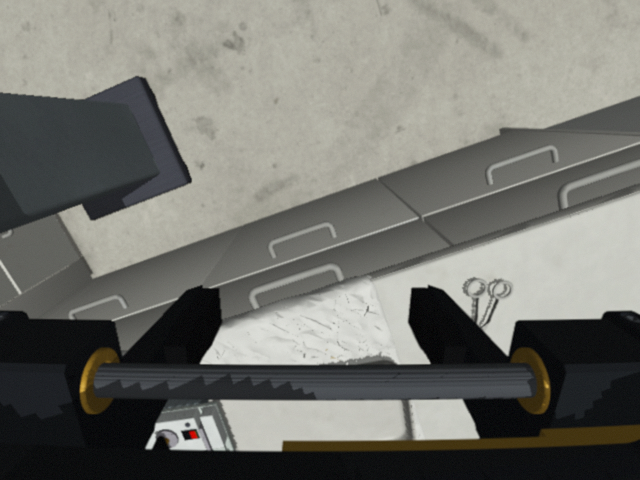

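```bash
python3 -c "
from h import *
crop('top0',255,240,395,335,'c0',5.7)"
```

```text
(no output)
```

View pics/c0.png

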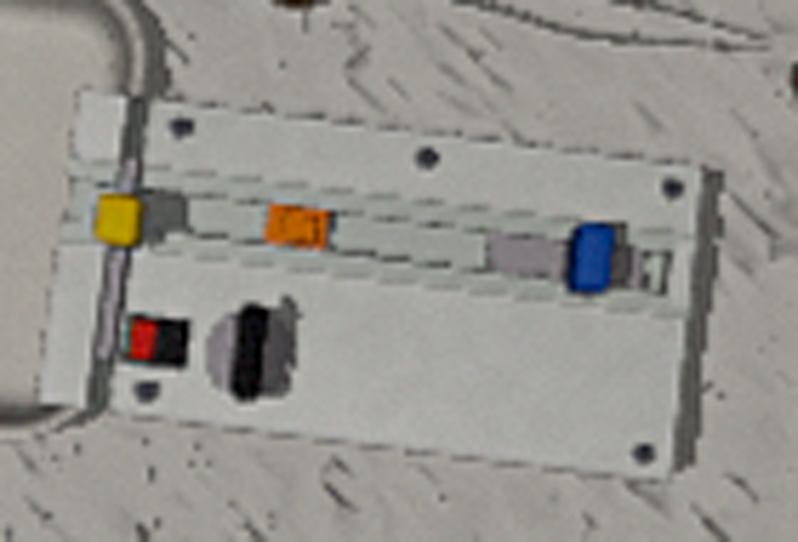

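```bash
cat > fit.py <<'E'
from h import *
d=load('top0')
c=np.array([[80,93],[42,402],[672,478],[708,168]])/5.7+[255,240]
L=np.array([[36,100],[-66,100],[-66,-104],[36,-104]])/1e3
W=np.array([atz(d,p,.051)[:2] for p in c])
Lc=L-L.mean(0);Wc=W-W.mean(0)
a=np.arctan2((Lc[:,0]*Wc[:,1]-Lc[:,1]*Wc[:,0]).sum(),(Lc*Wc).sum())
Rm=np.array([[np.cos(a),-np.sin(a)],[np.sin(a),np.cos(a)]])
o=W.mean(0)-Rm@L.mean(0)
if __name__=='__main__':
    print('yaw',np.degrees(a),'o',o); print(((L@Rm.T+o-W)*1e3).round(1))
    def rw(x,y): return Rm@np.array([x,y])/1e3+o
    for n,x,y,z in (('key',-42,34,88),('lug',-6,80,78),('blue',0,-72,85)):
        w=rw(x,y);print(n,w, (proj(d,[[*w,z/1e3]])[0]-[255,240])*5.7)
    for n,p,z in (('key',(250,352),.088),('yel',(118,220),.078),('blue',(590,258),.085),('red',(144,340),.052)):
        w=atz(d,np.array(p)/5.7+[255,240],z)[:2]; print(n,w,(Rm.T@(w-o)*1e3).round(1))
E
python3 fit.py
```

```text
yaw -8.160195483635906 o [0.45646166 0.27477729]
[[ 1.4 -0.4]
 [-1.1  1.2]
 [-1.5 -1. ]
 [ 1.3  0.2]]
key [0.41971291 0.31439458] [250.693243   354.09214503]
lug [0.46187771 0.35481895] [119.11542475 220.58103228]
blue [0.44624188 0.20350629] [608.81945672 258.83170611]
key [0.42035038 0.31459485] [-41.4  34.3]
yel [0.46206596 0.35516355] [-5.9 80.4]
blue [0.44663135 0.20931203] [ -0.4 -66.2]
red [0.4252322  0.34922166] [-41.5  69.3]
```

```bash
python3 -m crank '0.6 0 0 0 -5.8; 0.6 0 0 0 -5.8; 0.6 -0.035 -0.034 0 0; 0.6 -0.035 -0.034 0 0; 0.6 -0.035 -0.034 0.01 0; 0.6 -0.035 -0.034 0.01 0; 0.6 -0.035 -0.034 0.01 0; 0.6 -0.035 -0.034 0.01 0; 0.6 -0.0355 -0.0365 0.02 0; 0.6 0 0 0.02 0'
cat > st.py <<'E'
from h import *
import sys
from fit import Rm,o,a
def st():
    s=r.get_state(); M=R.from_rotvec(s['ee_rot']).as_matrix(); p=np.array(s['tcp_pos'])
    ang=np.degrees(np.arctan2(M[1,1],M[0,1]))-90-np.degrees(a)
    print('t',round(s['t'],2),'rail xy',(Rm.T@(p[:2]-o)*1e3).round(1),'z',(p[2]*1e3).round(1),'yaw rel rail',ang.round(2),'down',M[:,2].round(3),'open',round(s['opening']*1e3,1),'F',np.round(s['contact_force'],1),'M',np.round(s['moment'],2),'j',np.round(s['joints'],2))
    return s,M,p
if __name__=='__main__':
    s,M,p=st()
    if len(sys.argv)>1:
        f=sys.argv[1]
        for n in sys.argv[2:]: snap(n,f+n)
E
python3 st.py a wrist
```

```text
t: 1.4
tcp_pos: [0.4234, 0.3101, 0.1579]
ee_rot: [0.237, 3.131, -0.005]
contact_force: [-1.1, 0.8, 0.8]
opening: 0.0529
t 1.4 rail xy [-37.7  30.3] z 157.9 yaw rel rail -0.5 down [ 0.001 -0.003 -1.   ] open 52.9 F [-1.1  0.8  0.8] M [ 0.03  0.06 -0.02] j [-0.57  0.69 -0.25  1.94  0.31  0.55  0.39]
```

View pics/awrist.png

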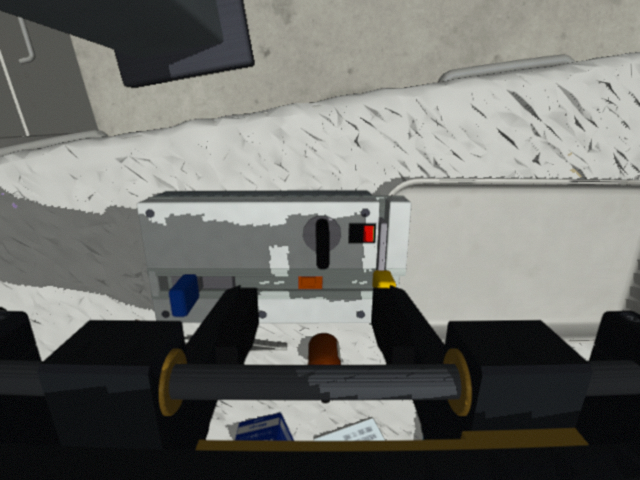

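```bash
cat >> st.py <<'E'
def wE(d,M,p):
    T=np.eye(4);T[:3,:3]=M;T[:3,3]=p
    return T@d['mount']
E
python3 - <<'E'
from h import *
from st import *
crop='x'
s,M,p=st(); d=load('awrist'); E=wE(d,M,p)
for n,px,z in (('red',(369,233),.052),('nearleft',(142,201),.051),('nearright',(410,201),.051),('keytop',(322,228),.088),('keytopnear',(322,221),.088)):
    w=atz(d,px,z,E); print(n,(Rm.T@(w[:2]-o)*1e3).round(1))
import cv2
im=cv2.imread('pics/awrist.png')[185:325,250:420]; cv2.imwrite('pics/aw.png',cv2.resize(im,None,fx=4,fy=4))
E
```

```text
t 1.45 rail xy [-40.7  31.6] z 155.8 yaw rel rail -0.28 down [-0.003 -0.004 -1.   ] open 52.8 F [-0.6 -0.2 -0.7] M [ 0.02  0.05 -0.03] j [-0.57  0.69 -0.25  1.94  0.31  0.55  0.39]
red [-43.7  71.1]
nearleft [-68.4 -95.8]
nearright [-67.6 100. ]
keytop [-58.3  35.6]
keytopnear [-62.9  35.6]
```

View pics/aw.png

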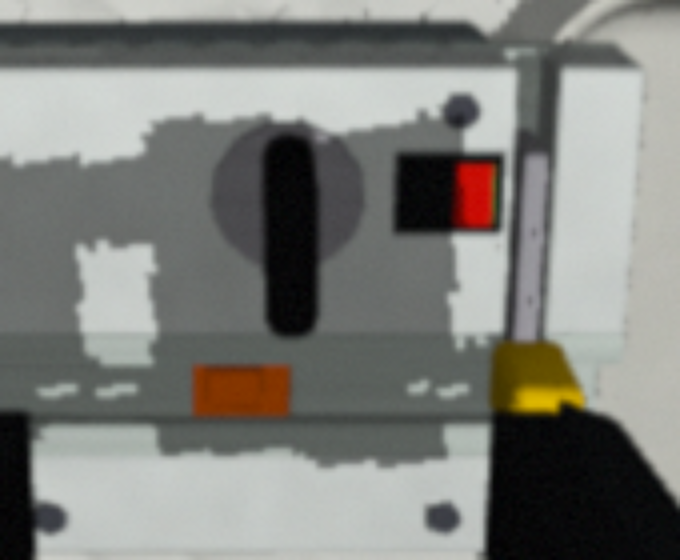

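```bash
python3 -m crank '0.6 0 0 0.02 0; 0.6 0 0 0.02 0; 0.6 0 0 0.01 0; 0.6 0 0 0 0; 0.6 0 0 0 0; 0.6 0 0 0 0; 0.6 0 0 0 0; 0.6 0 0 0 0; 0.6 0 0 0 0; 0.6 0 0 0 0'; python3 st.py b wrist top
```

```text
t: 2.7
tcp_pos: [0.4202, 0.3153, 0.1087]
ee_rot: [-0.223, -3.134, -0.0]
contact_force: [0.4, 0.0, -0.1]
opening: 0.053
t 2.7 rail xy [-41.7  35. ] z 108.7 yaw rel rail 0.0 down [ 0.  0. -1.] open 53.0 F [ 0.4  0.  -0.1] M [0.02 0.02 0.1 ] j [-0.61  0.77 -0.21  1.97  0.35  0.43  0.36]
```

View pics/bwrist.png

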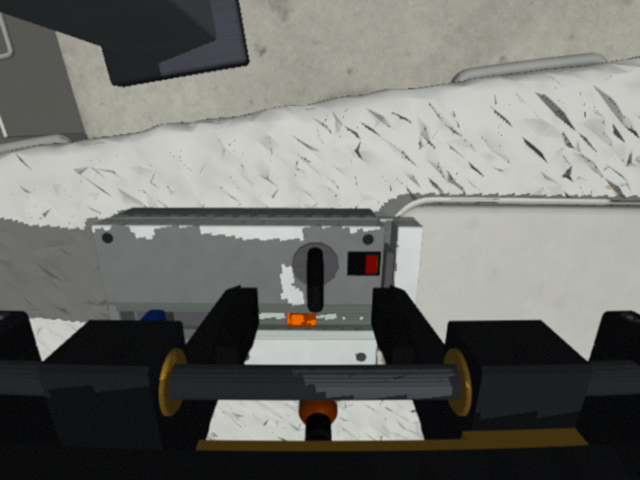

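View pics/btop.png

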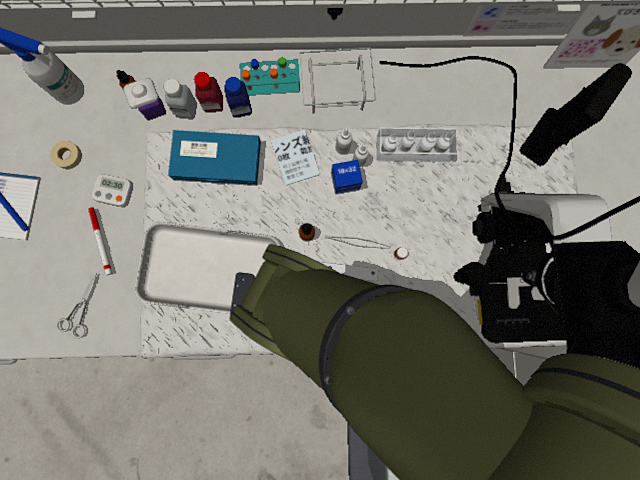

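```bash
python3 - <<'E'
from h import *
from st import *
s,M,p=st(); d=load('bwrist'); E=wE(d,M,p)
for n,px,z in (('red',(371,264),.052),('nearleft',(92,225),.051),('nearright',(421,224),.051)):
    w=atz(d,px,z,E); print(n,(Rm.T@(w[:2]-o)*1e3).round(1))
for L in ((-42,34,88),(-57,34,88),(-27,34,88),(-42,34,60),(-42,34,55)):
    w=Rm@np.array(L[:2])/1e3+o; print(L,proj(d,[[*w,L[2]/1e3]],E).round(0))
crop('bwrist',260,220,430,340,'bw',4)
E
```

```text
t 2.8 rail xy [-41.7  35. ] z 108.7 yaw rel rail 0.0 down [-0.  0. -1.] open 53.2 F [-0.6 -0.2 -1. ] M [0.01 0.04 0.07] j [-0.61  0.77 -0.21  1.97  0.35  0.43  0.36]
red [-39.3  69.6]
nearleft [ -64.1 -101.5]
nearright [-64.9  98.6]
(-42, 34, 88) [[314. 286.]]
(-57, 34, 88) [[314. 259.]]
(-27, 34, 88) [[314. 311.]]
(-42, 34, 60) [[314. 265.]]
(-42, 34, 55) [[314. 262.]]
```

View pics/bw.png

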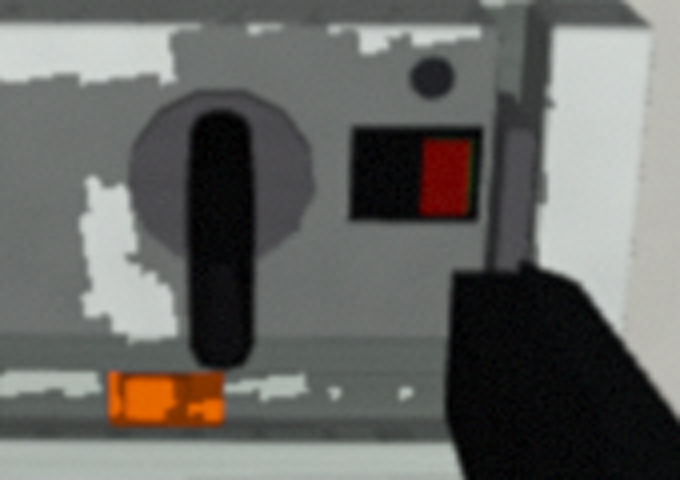

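```bash
python3 -m crank '0.5 0 -0.0007 0.015 0; 0.4 0 0 0.015 0; 0.4 0 0 0.015 0; 0.4 0 0 0.003 0; 0.4 0 0 0 0; 0.3 0 0 0 0; 0.2 0 0 0 0; 0.1 0 0 0 0; 0 0 0 0 0; 0 0 0 0 0'; python3 st.py c wrist
```

```text
t: 4.05
tcp_pos: [0.4204, 0.3155, 0.0611]
ee_rot: [0.223, 3.133, 0.003]
contact_force: [0.1, 1.1, 2.2]
opening: 0.0087
t 4.05 rail xy [-41.5  35.1] z 61.1 yaw rel rail 0.02 down [ 0.001  0.002 -1.   ] open 8.7 F [0.1 1.1 2.2] M [0.38 0.   0.04] j [-0.64  0.85 -0.16  1.99  0.38  0.32  0.33]
```

View pics/cwrist.png

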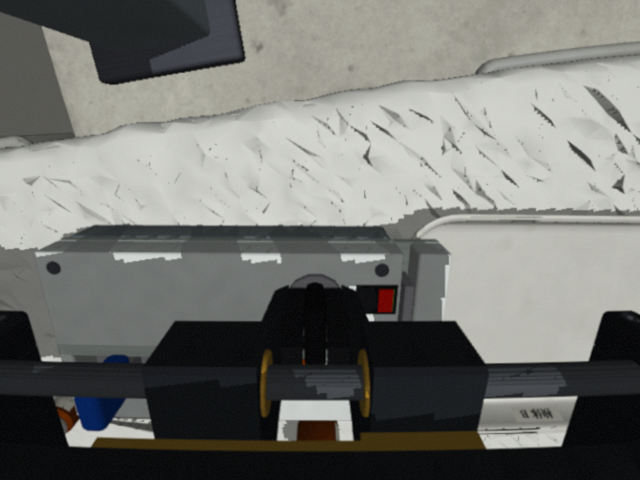

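```bash
python3 -m crank '0 0 0 0 2.5; 0 0 0 0 2.5; 0 0 0 0 2.5; 0 0 0 0 2.5; 0 0 0 0 2.5; 0 0 0 0 2.5; 0 0 0 0 2.5; 0 0 0 0 2.5; 0 0 0 0 0; 0 0 0 0 0'; python3 st.py d wrist
```

```text
t: 5.35
tcp_pos: [0.4206, 0.3161, 0.061]
ee_rot: [0.766, 3.046, 0.005]
contact_force: [0.9, 5.1, 4.9]
opening: 0.0088
t 5.35 rail xy [-41.4  35.8] z 61.0 yaw rel rail -20.09 down [ 0.001  0.003 -1.   ] open 8.8 F [0.9 5.1 4.9] M [ 1.1  -0.14 -0.07] j [-0.68  0.85 -0.09  2.    0.22  0.3   0.13]
```

View pics/dwrist.png

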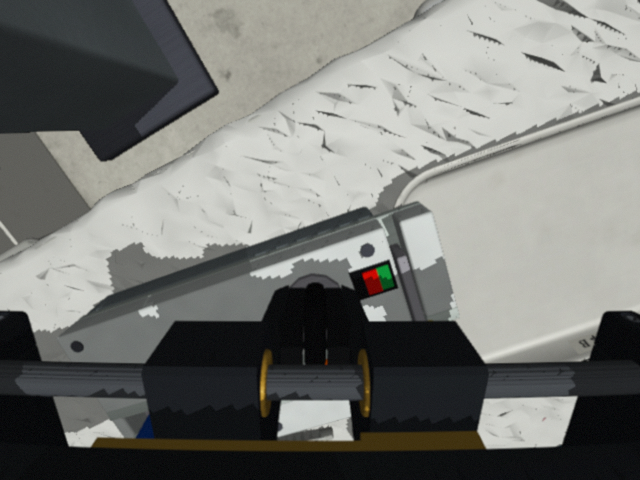

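```bash
python3 -m crank '0.2 0 0 0 0; 0.4 0 0 0 0; 0.4 0 0 -0.015 0; 0.4 0 0 -0.02 0; 0.4 0 0 -0.015 -5; 0.4 0 0 0 -5; 0.4 0 0 0 -5; 0.4 0 0 0 -5; 0.45 -0.018 0.023 0 0; 0.45 -0.018 0.023 0 0'; python3 -m crank '0.45 0 0 0 0; 0.45 0 0 0 0; 0.45 0 0 0 0; 0.45 0 0 0 0; 0.45 0 0 0.02 0; 0.45 0 0 0 0; 0.45 0 0 0 0; 0.45 0 0 0 0; 0.45 0 0 0 0; 0.45 0 0 0 0'; python3 st.py e wrist
```

```text
t: 6.65
tcp_pos: [0.4626, 0.3546, 0.1116]
ee_rot: [-0.225, -3.133, 0.002]
contact_force: [0.0, -0.1, -0.2]
opening: 0.0398
t: 7.9
tcp_pos: [0.4623, 0.3552, 0.091]
ee_rot: [0.223, 3.133, 0.001]
contact_force: [-0.1, -0.3, 0.6]
opening: 0.0397
t 7.9 rail xy [-5.6 80.4] z 91.0 yaw rel rail 0.01 down [ 0.  0. -1.] open 39.7 F [-0.1 -0.3  0.6] M [-0.01 -0.    0.04] j [-0.61  0.85 -0.22  1.81  0.33  0.52  0.38]
```

View pics/ewrist.png

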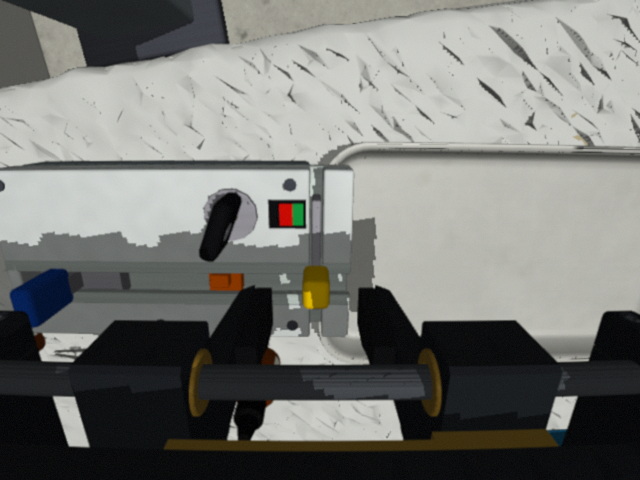

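The tab shows red at (286,214) and green at (298,214), so the lock is free. The lug at (316,288) is centred between the fingers.

```bash
python3 -m crank '0.45 0 0 0.015 0; 0.45 0 0 0.015 0; 0.45 0 0 0.003 0; 0.45 0 0 0 0; 0.3 0 0 0 0; 0.2 0 0 0 0; 0 0 0 0 0; 0 0 0 0 0; 0 0 0 0 0; 0 0 0 0 0' && python3 st.py
```

```text
t: 9.2
tcp_pos: [0.4624, 0.3557, 0.058]
ee_rot: [0.223, 3.133, 0.002]
contact_force: [0.3, 1.9, 3.1]
opening: 0.0135
t 9.2 rail xy [-5.6 80.9] z 58.0 yaw rel rail 0.01 down [ 0.001  0.001 -1.   ] open 13.5 F [0.3 1.9 3.1] M [ 0.27 -0.06 -0.02] j [-0.62  0.9  -0.2   1.82  0.35  0.46  0.37]
```

```bash
python3 -m crank '0 0.004 0 0 0; 0 0.004 0 0 0; 0 0.004 0 0 0; 0 0.004 0 0 0; 0 0.004 0 0 0; 0 0.004 0 0 0; 0 0.004 0 0 0; 0 0.0045 0 0 0; 0 0.0015 0 0 0; 0 0 0 0 0' && python3 st.py f wrist
```

```text
t: 10.45
tcp_pos: [0.4307, 0.3604, 0.058]
ee_rot: [0.225, 3.13, 0.003]
contact_force: [5.9, 2.6, 2.5]
opening: 0.0138
t 10.45 rail xy [-37.7  81.1] z 58.0 yaw rel rail -0.05 down [ 0.004  0.002 -1.   ] open 13.8 F [5.9 2.6 2.5] M [ 0.64 -1.21 -0.01] j [-0.68  0.88 -0.17  1.89  0.35  0.4   0.31]
```

View pics/fwrist.png

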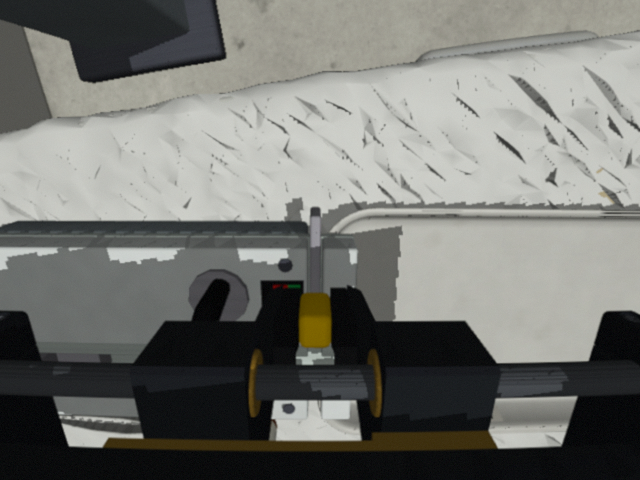

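```bash
python3 -m crank '0 0.002 0 0 0; 0 0.001 0 0 0; 0 0 0 0 0; 0 0 0 0 0; 0 0 0 0 0; 0 0 0 0 0; 0 0 0 0 0; 0 0 0 0 0; 0 0 0 0 0; 0 0 0 0 0' && python3 st.py
```

```text
t: 11.75
tcp_pos: [0.4305, 0.3604, 0.058]
ee_rot: [0.227, 3.126, 0.004]
contact_force: [11.6, 2.0, -1.7]
opening: 0.0137
t 11.75 rail xy [-37.8  81.1] z 58.0 yaw rel rail -0.15 down [ 0.007  0.002 -1.   ] open 13.7 F [11.6  2.  -1.7] M [ 0.55 -2.28  0.02] j [-0.68  0.88 -0.17  1.89  0.35  0.39  0.31]
```

```bash
python3 -m crank '0 -0.0045 0 0 0; 0.2 0 0 0 0; 0.4 0 0 0 0; 0.4 0 0 0 0; 0.4 0 0 -0.02 0; 0.4 0 0 -0.02 0; 0.4 0 0 -0.02 0; 0.5 -0.013 -0.049 0 0; 0.5 -0.013 -0.049 0 0; 0.5 -0.0125 -0.0485 0 0' && python3 -m crank '0.5 0 0 0 0; 0.5 0 0 0 0; 0.5 0 0 0.01 0; 0.5 0 0 0.01 0; 0.5 0 0 0 0; 0.5 0 0 0 0; 0.5 0 0 0 0; 0.5 0 0 0 0; 0.5 0 0 0 0; 0.5 0 0 0 0' && python3 st.py g wrist
```

```text
t: 13.0
tcp_pos: [0.4467, 0.2071, 0.1175]
ee_rot: [-0.223, -3.133, 0.002]
contact_force: [0.4, 0.4, 0.5]
opening: 0.0441
t: 14.25
tcp_pos: [0.4474, 0.2092, 0.0978]
ee_rot: [0.224, 3.134, 0.0]
contact_force: [0.2, 0.1, -0.1]
opening: 0.0444
t 14.25 rail xy [  0.4 -66.2] z 97.8 yaw rel rail -0.0 down [ 0.  0. -1.] open 44.4 F [ 0.2  0.1 -0.1] M [ 0.03  0.02 -0.  ] j [-0.41  0.77 -0.19  2.07  0.41  0.34  0.49]
```

View pics/gwrist.png

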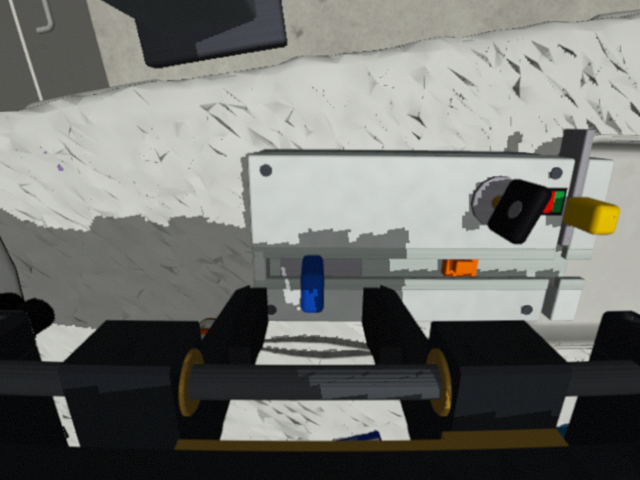

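```bash
python3 -m crank '0.5 0 0 0.015 0; 0.5 0 0 0.015 0; 0.5 0 0 0.007 0; 0.5 0 0 0 0; 0.3 0 0 0 0; 0.2 0 0 0 0; 0 0 0 0 0; 0 0 0 0 0; 0 0 0 0 0; 0 0 0 0 0' && python3 st.py
```

```text
t: 15.55
tcp_pos: [0.4475, 0.2089, 0.0609]
ee_rot: [0.224, 3.133, -0.001]
contact_force: [0.4, -1.3, 5.5]
opening: 0.0119
t 15.55 rail xy [  0.5 -66.5] z 60.9 yaw rel rail -0.02 down [ 0. -0. -1.] open 11.9 F [ 0.4 -1.3  5.5] M [-0.26  0.06 -0.09] j [-0.45  0.84 -0.14  2.09  0.44  0.25  0.46]
```

```bash
python3 -m crank '0 0 0.006 0 0; 0 0 0.008 0 0; 0 0 0.008 0 0; 0 0 0.008 0 0; 0 0 0.008 0 0; 0 0 0.008 0 0; 0 0 0.008 0 0; 0 0 0.008 0 0; 0 0 0.008 0 0; 0 0 0 0 0' && python3 st.py h wrist
```

```text
t: 16.8
tcp_pos: [0.458, 0.2796, 0.061]
ee_rot: [0.223, 3.132, 0.003]
contact_force: [0.4, 1.1, 3.8]
opening: 0.0115
t 16.8 rail xy [0.8 5. ] z 61.0 yaw rel rail 0.02 down [ 0.002  0.002 -1.   ] open 11.5 F [0.4 1.1 3.8] M [ 0.04 -0.19 -0.11] j [-0.53  0.86 -0.17  1.96  0.39  0.35  0.42]
```

View pics/hwrist.png

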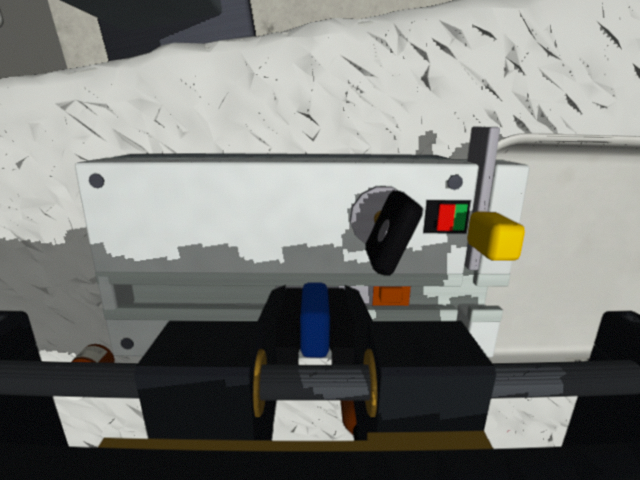

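```bash
python3 -m crank '0 0 0.006 0 0; 0 0 0.007 0 0; 0 0 0.007 0 0; 0 0 0.007 0 0; 0 0 0.007 0 0; 0 0 0.007 0 0; 0 0 0.007 0 0; 0 0 0.007 0 0; 0 0 0.007 0 0; 0 0 0.006 0 0' && python3 st.py i wrist
```

```text
t: 18.1
tcp_pos: [0.4677, 0.3448, 0.061]
ee_rot: [0.225, 3.133, -0.002]
contact_force: [1.8, -2.0, 4.7]
opening: 0.0113
t 18.1 rail xy [ 1.2 70.9] z 61.0 yaw rel rail -0.05 down [ 0.001 -0.002 -1.   ] open 11.3 F [ 1.8 -2.   4.7] M [-0.5  -0.25 -0.14] j [-0.6   0.89 -0.19  1.82  0.35  0.46  0.39]
```

View pics/iwrist.png

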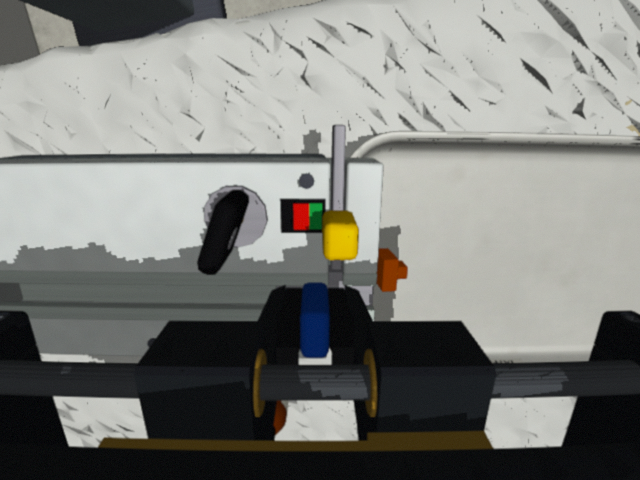

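```bash
python3 -m crank '0 0 0.003 0 0; 0 0 0.002 0 0; 0 0 0.002 0 0; 0 0 0.001 0 0; 0 0 0 0 0; 0 0 0 0 0; 0 0 0 0 0; 0 0 0 0 0; 0 0 0 0 0; 0 0 0 0 0' && python3 st.py j wrist
```

```text
t: 19.4
tcp_pos: [0.4686, 0.3509, 0.061]
ee_rot: [0.226, 3.133, -0.006]
contact_force: [0.6, -4.6, 8.0]
opening: 0.0115
t 19.4 rail xy [ 1.2 77. ] z 61.0 yaw rel rail -0.09 down [-0.    -0.004 -1.   ] open 11.5 F [ 0.6 -4.6  8. ] M [-0.88 -0.19 -0.04] j [-0.61  0.9  -0.19  1.81  0.34  0.47  0.38]
```

View pics/jwrist.png

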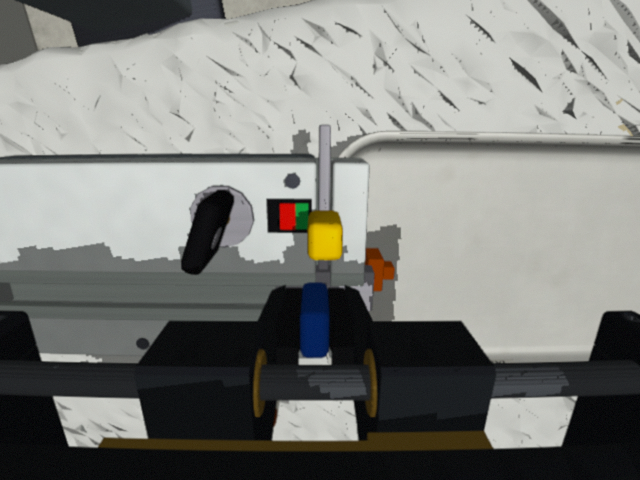

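```bash
python3 -c "
from h import *
crop('jwrist',290,200,430,330,'jw',5)
d=snap('scene','jscene');crop('jscene',200,210,340,340,'js',5)"
```

```text
(no output)
```

View pics/jw.png

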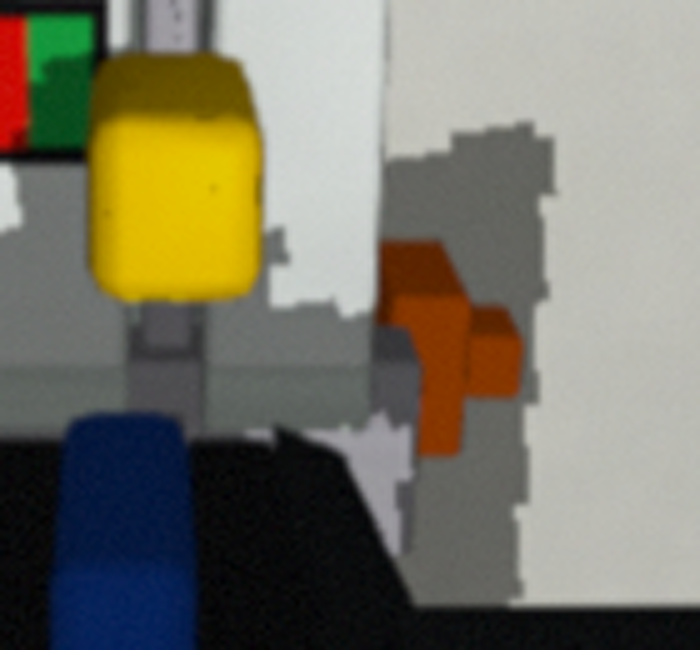

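View pics/js.png

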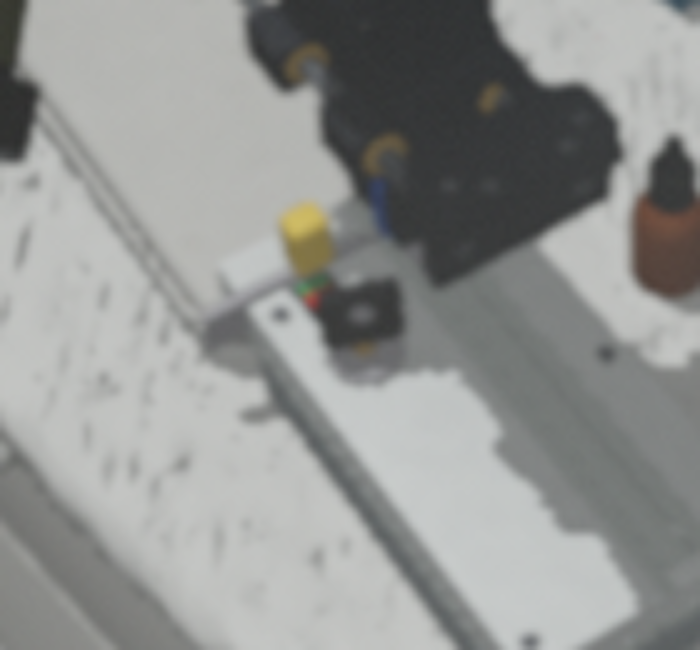

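```bash
python3 -m crank '0 0 -0.005 0 0; 0 0 -0.01 0 0; 0 0 -0.01 0 0; 0 0 -0.01 0 0; 0 0 -0.01 0 0; 0 0 -0.01 0 0; 0 0 -0.01 0 0; 0 0 -0.01 0 0; 0 0 -0.01 0 0; 0 0 -0.005 0 0' && python3 st.py && python3 -m crank '0 0 -0.008 0 0; 0 0 -0.01 0 0; 0 0 -0.01 0 0; 0 0 -0.01 0 0; 0 0 -0.009 0 0; 0 0 -0.006 0 0; 0 0 -0.004 0 0; 0 0 -0.004 0 0; 0 0 0 0 0; 0 0 0 0 0' && python3 st.py
```

```text
t: 20.75
tcp_pos: [0.4556, 0.2638, 0.061]
ee_rot: [0.225, 3.133, 0.0]
contact_force: [4.8, 1.0, 4.6]
opening: 0.012
t 20.75 rail xy [  0.7 -11. ] z 61.0 yaw rel rail -0.04 down [ 0.001  0.    -1.   ] open 12.0 F [4.8 1.  4.6] M [ 0.32 -1.03 -0.14] j [-0.51  0.85 -0.17  1.99  0.4   0.33  0.43]
t: 22.0
tcp_pos: [0.4467, 0.2043, 0.0609]
ee_rot: [0.223, 3.133, 0.001]
contact_force: [5.1, 0.9, 5.3]
opening: 0.0117
t 22.0 rail xy [  0.3 -71.1] z 60.9 yaw rel rail 0.0 down [ 0.     0.001 -1.   ] open 11.7 F [5.1 0.9 5.3] M [ 0.22 -0.9  -0.09] j [-0.44  0.84 -0.14  2.09  0.44  0.24  0.46]
```

```bash
python3 -m crank '0 0 -0.002 0 0; 0 0 -0.002 0 0; 0 0 -0.002 0 0; 0 0 -0.001 0 0; 0 0 0 0 0; 0 0 0 0 0; 0 0 0 0 0; 0 0 0 0 0; 0 0 0 0 0; 0 0 0 0 0' && python3 st.py
```

```text
t: 23.25
tcp_pos: [0.4468, 0.2043, 0.061]
ee_rot: [0.216, 3.131, 0.018]
contact_force: [4.5, 11.5, 0.1]
opening: 0.0118
t 23.25 rail xy [  0.4 -71.2] z 61.0 yaw rel rail 0.28 down [ 0.004  0.011 -1.   ] open 11.8 F [ 4.5 11.5  0.1] M [ 2.26 -0.82 -0.2 ] j [-0.43  0.83 -0.14  2.1   0.45  0.22  0.47]
```

```bash
python3 -m crank '0 0 0.003 0 0; 0.2 0 0.002 0 0; 0.4 0 0 0 0; 0.5 0 0 0 0; 0.5 0 0 0 0; 0.5 0 0 -0.02 0; 0.5 0 0 -0.025 0; 0.5 0 0 -0.03 0; 0.5 0 0 -0.03 0; 0.5 0 0 -0.03 0' && python3 -m crank '0.5 0.05 0.03 0 0; 0.5 0.05 0.03 0 0; 0.5 0.03 0.03 0 0; 0.5 0 0.04 0 0; 0.5 0 0.04 0 0; 0.5 0 0.04 0 0; 0.5 0 0 0 0; 0.5 0 0 0 0; 0.5 0 0 0 0; 0.5 0 0 0 0' && python3 st.py k wrist top scene
```

```text
t: 24.5
tcp_pos: [0.4459, 0.2017, 0.1966]
ee_rot: [-0.224, -3.133, 0.001]
contact_force: [-0.3, -0.8, -0.2]
opening: 0.0438
t: 25.75
tcp_pos: [0.3477, 0.4275, 0.1958]
ee_rot: [0.225, 3.133, -0.001]
contact_force: [-0.4, 0.5, 0.2]
opening: 0.044
t 25.75 rail xy [-129.4  135.8] z 195.8 yaw rel rail -0.05 down [ 0.    -0.001 -1.   ] open 44.0 F [-0.4  0.5  0.2] M [ 0.02  0.01 -0.03] j [-0.8   0.66 -0.28  1.83  0.27  0.69  0.19]
```

View pics/kwrist.png

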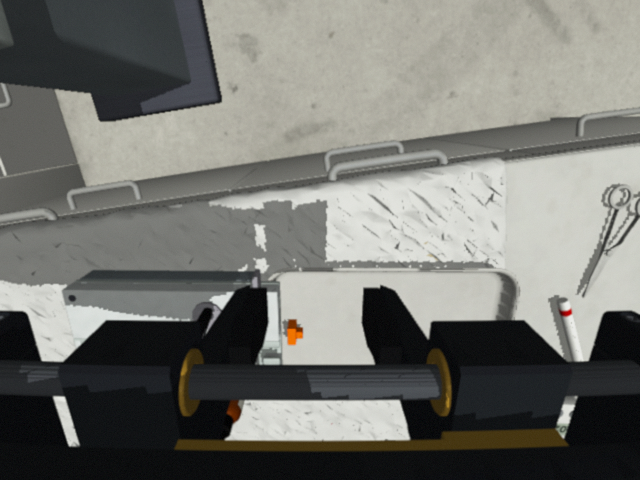

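View pics/kscene.png

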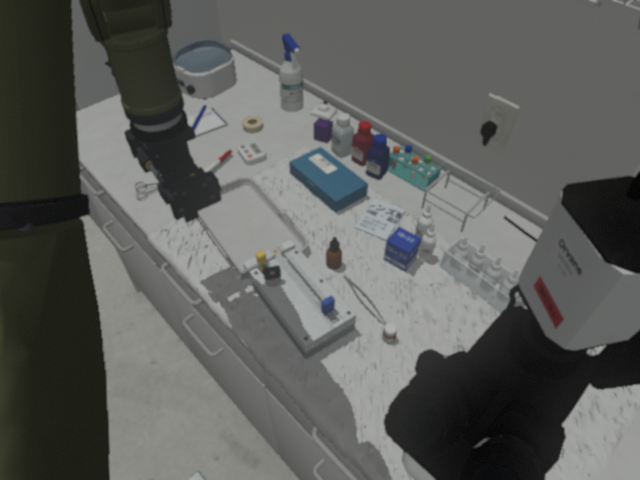

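Clip lies in the tray at (294,331) in the wrist view, and the loose things look unmoved. I'll check the scraper and gate from the top camera.

```bash
python3 -c "
from h import *
crop('ktop',245,215,415,335,'k0',4.7)"
```

```text
(no output)
```

View pics/k0.png

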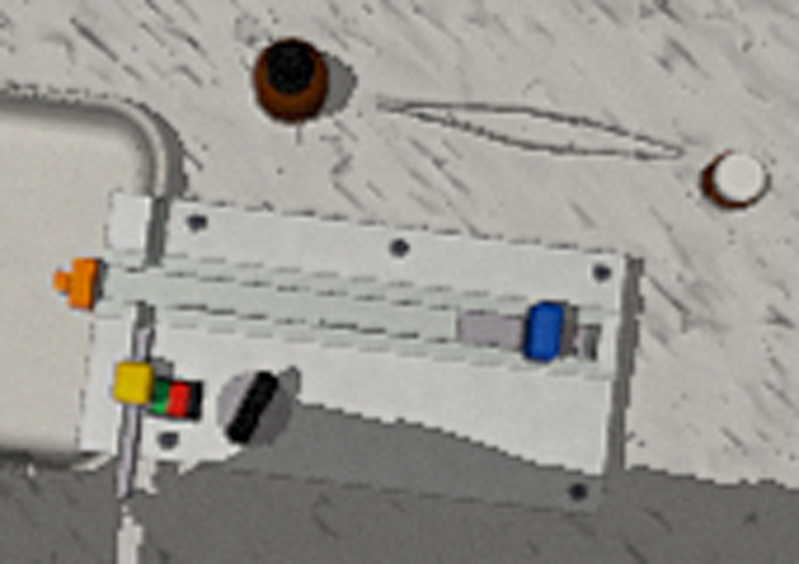

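```bash
python3 -c "
from h import *
from fit import *
d=load('ktop')
for n,p,z in (('blue',(544,331),.085),('yel',(133,382),.078),('clip',(78,282),.02)):
    w=atz(d,np.array(p)/4.7+[245,215],z)[:2]; print(n,(Rm.T@(w-o)*1e3).round(1))
"
```

```text
blue [ -0.3 -70.1]
yel [-37.2  80.5]
clip [  0.5 112.6]
```

The lug reads about 1 mm off the stop, which is within the camera error. There's time to spare, so I'll nudge it back with closed fingers to be sure.

```bash
python3 -m crank '0.3 0 -0.05 0 0; 0.2 0 -0.05 0 0; 0 -0.03 -0.05 0 0; 0 -0.05 -0.021 0 0; 0 -0.049 0 0 0; 0 0 0 0.03 0; 0 0 0 0.03 0; 0 0 0 0 0; 0 0 0 0 0; 0 0 0 0 0' && python3 st.py l wrist
```

```text
t: 27.15
tcp_pos: [0.4515, 0.2416, 0.1369]
ee_rot: [0.223, 3.132, 0.002]
contact_force: [-0.0, 0.2, 0.5]
opening: 0.0005
t 27.15 rail xy [ -0.2 -33.6] z 136.9 yaw rel rail 0.01 down [ 0.002  0.001 -1.   ] open 0.5 F [-0.   0.2  0.5] M [ 0.01 -0.04  0.01] j [-0.42  0.71 -0.26  2.    0.38  0.48  0.47]
```

View pics/lwrist.png

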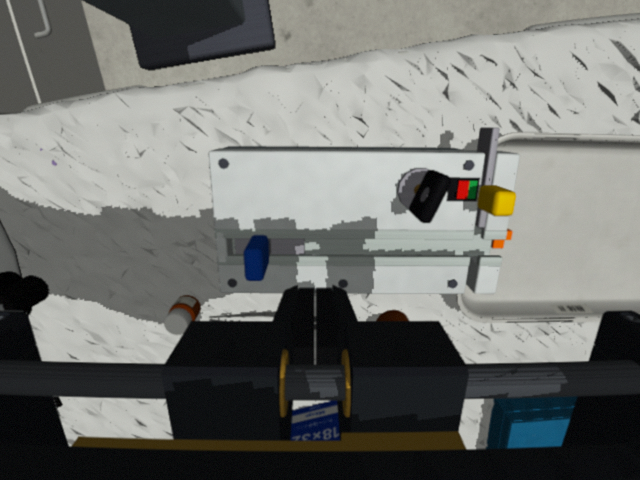

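```bash
python3 -m crank '0 0 0 0.02 0; 0 0 0 0.02 0; 0 0 0 0.02 0; 0 0 0 0.012 0; 0 0 0 0 0; 0 0 -0.004 0 0; 0 0 -0.004 0 0; 0 0 -0.004 0 0; 0 0 0 0 0; 0 0 0 0 0' && python3 st.py
```

```text
t: 28.45
tcp_pos: [0.4493, 0.2293, 0.0638]
ee_rot: [0.223, 3.133, 0.001]
contact_force: [-0.6, -0.1, -0.1]
opening: 0.0007
t 28.45 rail xy [ -0.6 -46.1] z 63.8 yaw rel rail 0.0 down [ 0.  0. -1.] open 0.7 F [-0.6 -0.1 -0.1] M [ 0.01 -0.01  0.07] j [-0.46  0.84 -0.16  2.05  0.45  0.28  0.42]
```

```bash
python3 -m crank '0 0 -0.002 0 0; 0 0 -0.002 0 0; 0 0 -0.002 0 0; 0 0 -0.002 0 0; 0 0 0 0 0; 0 0 0 0 0; 0 0 0 0 0; 0 0 0 0 0; 0 0 0 0 0; 0 0 0 0 0' && python3 st.py
```

```text
t: 29.7
tcp_pos: [0.4487, 0.2255, 0.0639]
ee_rot: [0.218, 3.132, 0.011]
contact_force: [-0.5, 7.6, -3.4]
opening: 0.0009
t 29.7 rail xy [ -0.7 -49.9] z 63.9 yaw rel rail 0.18 down [ 0.002  0.007 -1.   ] open 0.9 F [-0.5  7.6 -3.4] M [ 1.55  0.   -0.03] j [-0.45  0.84 -0.16  2.07  0.45  0.27  0.43]
```

```bash
python3 -m crank '0 0 0.006 0 0; 0 0 0.01 0 0; 0 0 0 0 0; 0 0 0 -0.03 0; 0 0 0 -0.03 0; 0 0 0 -0.03 0; 0 0 0 -0.04 0; 0 0.04 0 0 0; 0 0.05 0.02 0 0; 0 0.04 0.04 0 0' && python3 -m crank '0 0 0.04 0 0; 0 0 0.04 0 0; 0 0 0.04 0 0; 0 0 0 0 0; 0 0 0 0 0; 0 0 0 0 0; 0 0 0 0 0; 0 0 0 0 0; 0 0 0 0 0; 0 0 0 0 0' && python3 st.py m top && python3 -c "
from h import *
crop('mtop',245,145,415,335,'m0',3.1)"
```

```text
t: 30.95
tcp_pos: [0.3289, 0.313, 0.1938]
ee_rot: [-0.228, -3.133, 0.005]
contact_force: [0.6, 1.4, 0.3]
opening: 0.0003
t: 32.2
tcp_pos: [0.3472, 0.4337, 0.1938]
ee_rot: [0.223, 3.134, 0.0]
contact_force: [0.1, -0.7, -0.5]
opening: 0.0007
t 32.2 rail xy [-130.7  141.8] z 193.8 yaw rel rail 0.0 down [ 0.  0. -1.] open 0.7 F [ 0.1 -0.7 -0.5] M [ 0.01 -0.04 -0.01] j [-0.8   0.67 -0.29  1.82  0.28  0.69  0.18]
```

View pics/m0.png

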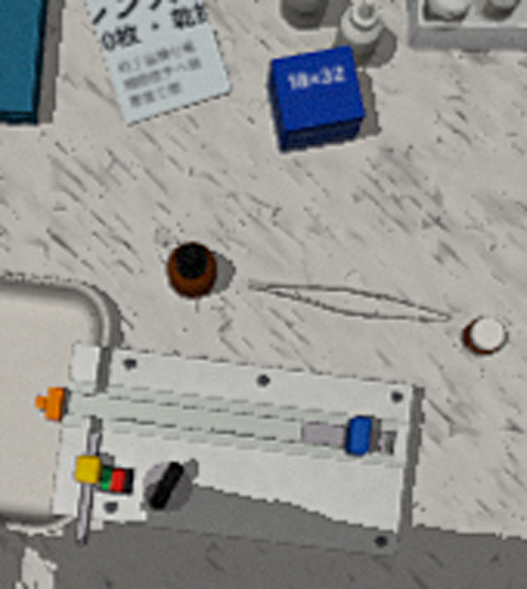

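The last view shows the gate open, green visible beside the tab, the clip at (50,403) in the tray and the scraper back. Bottle, tweezers, vial and carton look undisturbed, and nothing is touched.

```bash
python3 -c "
from workcell import r
print(r.close_job())"
```

```text
the job is handed in; nothing more can be done
None
```

The clip is in the steel tray, the scraper is fully back, and the gate is open. I handed the job in at about 32 s.

- **Lock:** I turned the key slowly clockwise and the lock gave within 20°. The red tab moved back and green showed.
- **Gate:** I drew it 32 mm towards the robot, where the force rose to 11.6 N with no further movement. It is still open in the last picture.
- **Scraper:** I pushed it the full 148 mm and the clip fell into the tray, lying on its side just past the open end. I then brought the scraper back to the closed end.
- **Last checks:** The top camera put the scraper lug at y −70 instead of −72 mm, which I took as mostly camera error. To be sure, I pushed it again with closed fingers, and it stopped firmly at 7.6 N, well above its 2 N of friction. The bottle, tweezers, vial and carton look unmoved in the pictures, and the arm touches nothing.

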